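# Put the dressing-station things back in their own dishes

## Task

The things on this dressing station have been put back in one another's dishes: put the vial in the plain round dish, the tape roll in the square dish, the small carton in the oblong dish and the white tub in the round dish with the handle. Each dish takes only one thing at a time, and the empty flat plate is there to park something on the way. Set each thing down in the middle of its dish, the same way up as it is now, and let go of it; never lay the glass vial over.

Things in the scene. Friction and masses are not known exactly. Their poses are not given: they have to be found in the camera images.
- vial: Brown glass injection vial with a narrower crimped red cap, standing upright, about 0.055 kg: body 43 mm across and 68 mm high, 77 mm with the cap. Origin: centre of its underside, z up. Starts in the square dish or the handled dish.
- tape: Roll of cream-white tape lying flat with its hole upward, about 0.04 kg: 62 mm across, 25 mm high. Origin: centre of its underside, z up. Starts in the round dish or the oblong dish.
- carton: Plain closed off-white box-shaped carton lying flat, about 0.05 kg: 40 mm along its own x, 62 mm along its own y, 32 mm high. Origin: centre of its underside, z up. It may lie at any yaw. Starts in the square dish or the handled dish.
- tub: Small empty open white plastic tub standing upright, about 0.018 kg: 68 mm across the rim, tapering to 54 mm at the base, 50 mm high; the rim carries a grip across the outside. Origin: centre of its underside, z up. Starts in the round dish or the oblong dish.
- round_dish: Plain round dish without handle, 100 mm across, the vial's own place. Dark grey steel; floor top 3 mm above the table, rim 3.5 mm thick, its top 10 mm above the table. Origin: centre, on the table top, z up. Fixed to the table; place and yaw vary.
- square_dish: Square dish, 96 x 96 mm, the tape roll's own place. Dark grey steel; floor top 3 mm above the table, rim 3.5 mm thick, its top 10 mm above the table. Origin: centre, on the table top, z up. Fixed to the table; place and yaw vary.
- oblong_dish: Oblong dish, 150 mm along its own x and 96 mm along its own y, the carton's own place. Dark grey steel; floor top 3 mm above the table, rim 3.5 mm thick, its top 10 mm above the table. Origin: centre, on the table top, z up. Fixed to the table; place and yaw vary.
- handled_dish: Round dish, 100 mm across, with a flat handle, 22 mm wide, reaching 105 mm from the centre along the dish's own -x, 4 to 8 mm above the table; the tub's own place. Dark grey steel; floor top 3 mm above the table, rim 3.5 mm thick, its top 10 mm above the table. Origin: centre of the round part, on the table top, z up. Fixed to the table; place and yaw vary.
- flat_plate: Flat square plate without rim, 100 x 100 mm, empty at the start; the parking place. Dark grey steel, 3 mm thick: its top is 3 mm above the table. Origin: centre, on the table top, z up. Fixed to the table; place and yaw vary.
There are look-alikes about, which are no part of the job. Leave any purple look-alike of the tub alone.

How it is judged:
At the end, for the whole second after the job is handed in: Vial in the round dish, tape roll in the square dish, carton in the oblong dish, tub in the handled dish: each within 15 mm of the dish's centre, resting on its floor (origin under 7 mm above the table), tilted under 0.12 rad, slower than 0.02 m/s and free of the fingers (horizontal distance between vial and round_dish below 0.015 m and z of vial in the frame of round_dish below 0.007 m and angle between each of vial, carton, tape, tub's own z axis and vertical below 0.12 rad and linear speed of each of vial, carton, tape, tub below 0.02 m/s and contact force between each of vial, carton, tape, tub and the fingers below 0.1 N and horizontal distance between carton and oblong_dish below 0.015 m and z of carton in the frame of oblong_dish below 0.007 m and horizontal distance between tape and square_dish below 0.015 m and z of tape in the frame of square_dish below 0.007 m and horizontal distance between tub and handled_dish below 0.015 m and z of tub in the frame of handled_dish below 0.007 m); the robot touches nothing.
It fails at once if The vial is laid over (tilted more than 0.8 rad) (angle between vial's own z axis and vertical above 0.8 rad).
It also fails if it takes over 128 s, if anything falls off the work surface, if the arm or the gripper's body presses on something with over 40 N, if the wrist force passes 120 N, or if a joint passes its speed limit or range.

## Robot

A 7-joint arm with a two-finger parallel gripper is mounted at the origin on a cart in front of the work surface, level with it; the furniture and walls round the work are solid. World frame = base frame: x ahead of the robot, y to its left, z up, the work surface at z = 0. Lengths are in m, angles in rad, forces in N, time in s.
With the tool pointing down it reaches from about 0.35 to 0.9 m from the base axis. Payload 19.9 kg.
Tool frame: the origin (TCP) lies midway between the tips of the shut fingers; the grasp point (between the pads) lies 19 mm behind it (robot.tcp_to_grasp is the distance from the TCP to the grasp point, in m); z points along the fingers, y is the line along which they close (so a half turn about z gives the same grasp; the last joint's range is limited). The gripper opens to 85 mm and grips with 20 to 120 N. Pads are 22 mm wide; open, the fingers measure 114 mm over their backs; the gripper's body (76 mm by 85 mm) begins 54 mm behind the grasp point. The pads swing forward as they close: fully open they stand 13 mm farther back than shut.
Start: joints at [1.216, 0.417, -0.01, 1.614, 0.005, 1.111, -0.053], TCP at [0.192, -0.595, 0.231] pointing down, gripper open.
Joint ranges: [-2.81, 2.81], [-0.39, 2.02], [-1.27, 1.25], [0.06, 2.57], [-1.19, 4.33], [0.19, 2], [-2.82, 2.82]. Speed limits (rad/s): [1.89, 1.89, 2.39, 2.39, 3.01, 3.01, 3.01].

## Interface

Orientations are given as a rotation vector (axis times angle).
In Python, from bench import robot, vision, spotter gives the robot as it stands.
- The arm moves only by the tool step_arm, never from a script. Its argument "deltas" is text: rows parted by semicolons, each of 4 numbers parted by spaces: the shift along the world's x, y, z in mm, then the turn about the world's z in rad. A call has exactly 8 rows; each row shifts and turns the commanded pose from where the row before left it; what a row does not reach is not made up. A row lasts 1/8 s, in which the tool goes at most 62.5 mm and 10.7 degrees, less where a joint would pass 70% of its speed; a pose out of reach is approached as far as the arm can. A call with a gripper value outside its range is refused whole. "grip" is the opening, from 0 (shut) to 1 (fully open), set as the call begins (left out, the last holds). The fingers move at their own pace and stop on an object; "force" is the grip in N (left out, the last holds). Time passes only in rows, so rows that do not move let the fingers close, or fill a call up. It gives the time, the measured TCP pose, the force, the opening and the grip force at its end, in the units of the state.
- robot.observe(): the state, without advancing time (a new reading comes with each control period).
- vision.read_camera(name): name is "scene" or "top" or "wrist"; returns the picture (420x560x3 uint8, blue, green, red); there is no depth.
- vision.camera_info(name): a dict with "fov_y" (degrees; the focal length in pixels is half the picture's height over the tangent of half this angle, whatever the lens; pixels are square), "cx", "cy" (the principal point, pixels), "xyz" and "orientation" of the camera in the world; the wrist camera has in their place "tool_from_camera" (4x4, takes a point from camera to tool coordinates, whose origin is the TCP and whose axes are the flange's). Camera axes: x right, y down, z forward; pixel columns grow to the right and rows downward; lengths in m; the calibration is good to about 2 mm. A picture is of the moment at which its call begins: read the wrist's pose just before it. camera_info takes no time and is no camera call.
- robot.finish_job(): hands the job in; it is judged then, once.
Trained networks look in the newest picture that a camera, given by its name, has taken for a name from the list of things; names that differ only in an ending like _2 or _b are one class to them, and where a whole thing is asked for, a point or a joint stands for the part that bears it (a point fixed in the world has none). Each returns a list of dicts, best first, with "p" (0 to 1); they miss things now and then, are a little off and sometimes report something else, mostly with a low value. They report only what shows in the picture. A call takes as long as a camera call. They do not tell look-alikes from the thing itself.
- spotter.boxes_of(name, camera): "position" ([column, row] in pixels, amid what is visible of it).
- spotter.trace(name, camera): "region" (420x560 bool, what is visible of it) and "position" ([column, row] in pixels, amid what is visible of it).
The state is a dict: "time": time; "q": joint angles; "dq": joint speeds; "effort": joint torques, N m; "ee_pos": TCP position; "tcp_rot": TCP orientation; "force": force on the tool from outside, world axes, zero at the start; "ft_torque": the same for the moment, N m; "opening": opening from 0.0 (shut) to 1.0 (fully open); "gripper_force": force on a finger pad.
Only numpy, scipy, OpenCV 4.12 (cv2) and the standard library are available. Lean on these libraries where they do the work, as an engineer would, in place of code of your own. Each camera call takes 0.05 s, during which the arm holds its last target. There are 200 camera calls.

## Working session

There is one attempt and no reset: what is moved stays moved. The work goes in short steps, Python scripts to look and compute and a tool call to move; the robot and the scene stay as the last step left them, time stands still between calls to the robot, and variables do not carry over. Pictures are saved under pics/ and viewed, at most 14 in all, crops included, and the job is handed in when it is done.

Besides the shell and the picture viewer there is one more tool, called in YAML: its name, and indented under it one key for each argument. step_arm: Moves the arm, as the interface text tells. Its arguments: {"type":"object","properties":{"deltas":{"type":"string"},"grip":{"type":"number"},"force":{"type":"number"}},"required":["deltas"]}

```bash
ls; mkdir -p pics
cat > h.py <<'E'
import numpy as np, cv2
from scipy.spatial.transform import Rotation as R
from bench import robot, vision, spotter
def cam(name):
    i=vision.camera_info(name); f=210/np.tan(np.radians(i['fov_y'])/2)
    if 'xyz' in i:
        o=np.array(i['orientation'],float)
        M=o if o.shape==(3,3) else R.from_rotvec(o).as_matrix()
        p=np.array(i['xyz'],float)
    else:
        s=robot.observe(); T=np.array(i['tool_from_camera']); Rt=R.from_rotvec(s['tcp_rot']).as_matrix()
        M=Rt@T[:3,:3]; p=Rt@T[:3,3]+np.array(s['ee_pos'])
    return dict(f=f,cx=i['cx'],cy=i['cy'],M=M,p=p)
def ray(c,uv):
    d=c['M']@np.array([(uv[0]-c['cx'])/c['f'],(uv[1]-c['cy'])/c['f'],1]); return d/np.linalg.norm(d)
def atz(c,uv,z):
    d=ray(c,uv); return c['p']+d*(z-c['p'][2])/d[2]
def proj(c,P):
    q=c['M'].T@(np.array(P)-c['p']); return c['f']*q[:2]/q[2]+[c['cx'],c['cy']]
def tri(c1,u1,c2,u2):
    A=np.zeros((3,3));b=np.zeros(3)
    for c,u in((c1,u1),(c2,u2)):
        d=ray(c,u);P=np.eye(3)-np.outer(d,d);A+=P;b+=P@c['p']
    return np.linalg.solve(A,b)
E
python3 - <<'E'
from h import *
for n in('scene','top','wrist'):
    print(n,vision.camera_info(n)); cv2.imwrite(f'pics/{n}0.png',vision.read_camera(n))
s=robot.observe();print({k:s[k] for k in('time','ee_pos','tcp_rot','opening')})
for n in 'vial tape carton tub round_dish square_dish oblong_dish handled_dish flat_plate'.split():
    for cn in('top','scene'):
        print(n,cn,[(np.round(b['position']).tolist(),round(b['p'],2)) for b in spotter.boxes_of(n,cn)][:4])
E
```

```text
pics
scene {'fov_y': 53.302752433989966, 'cx': 276.24875986006947, 'cy': 208.7817767004587, 'xyz': array([0.04293276, 0.62431905, 0.79364457]), 'orientation': array([-0.94283884,  2.46208736, -1.06134186])}
top {'fov_y': 45.16600483415176, 'cx': 275.4610397181191, 'cy': 203.27417337590856, 'xyz': array([0.48577652, 0.03478705, 1.21942509]), 'orientation': array([-2.17465119,  2.12911284, -0.0840309 ])}
wrist {'fov_y': 66.17603142688748, 'cx': 276.8048929050868, 'cy': 212.06340231024237, 'tool_from_camera': array([[-8.42007513e-04, -9.66029830e-01, -2.58429212e-01,
         6.43896769e-02],
       [ 9.99999022e-01, -1.10197314e-03,  8.61095529e-04,
         8.41852141e-05],
       [-1.11662602e-03, -2.58428234e-01,  9.66029814e-01,
        -1.43019878e-01],
       [ 0.00000000e+00,  0.00000000e+00,  0.00000000e+00,
         1.00000000e+00]])}
{'time': 0.15, 'ee_pos': array([ 0.19221491, -0.5944379 ,  0.2308029 ]), 'tcp_rot': array([-3.10233968e+00, -4.89141598e-01,  3.70271485e-04]), 'opening': 0.9936806362753587}
vial top [([352.0, 191.0], 0.72)]
vial scene [([298.0, 179.0], 0.85)]
tape top [([280.0, 276.0], 0.97), ([401.0, 280.0], 0.41)]
tape scene [([313.0, 251.0], 0.65)]
carton top [([402.0, 280.0], 0.55)]
carton scene [([375.0, 191.0], 0.96)]
tub top [([166.0, 269.0], 0.8), ([185.0, 137.0], 0.57)]
tub scene [([157.0, 233.0], 0.67), ([232.0, 309.0], 0.56)]
round_dish top [([276.0, 278.0], 0.73), ([278.0, 274.0], 0.71)]
round_dish scene [([320.0, 259.0], 0.89)]
square_dish top [([391.0, 275.0], 0.76), ([403.0, 280.0], 0.69)]
square_dish scene [([372.0, 200.0], 0.82)]
oblong_dish top [([176.0, 279.0], 0.82)]
oblong_dish scene [([234.0, 330.0], 0.96)]
handled_dish top [([356.0, 198.0], 0.62)]
handled_dish scene [([302.0, 188.0], 0.9)]
flat_plate top [([225.0, 192.0], 0.71)]
flat_plate scene [([222.0, 244.0], 0.86)]
```

View pics/top0.png

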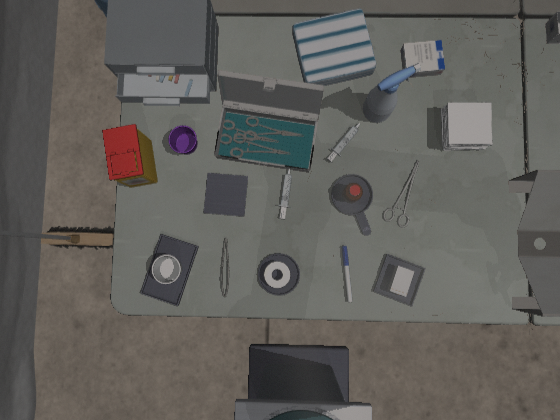

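View pics/scene0.png

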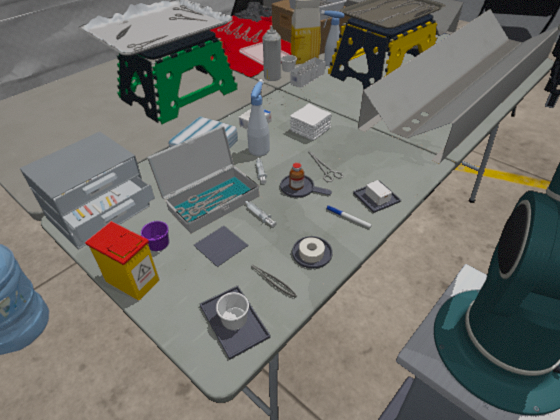

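The top view shows the vial (352,191) in the handled dish, tape (277,275) in the round dish, carton (402,280) in the square dish, tub (166,269) in the oblong dish, and the empty plate at (226,195). The purple decoy is at (183,140). This is a 4-cycle, so I'll park the tub first.

```bash
cat > m.py <<'E'
from h import *
E0={}
C={n:cam(n) for n in('top','scene')}
for n in C: vision.read_camera(n)
def near(n,cn,uv):
    t=[x for x in spotter.trace(n,cn) if np.hypot(*(np.array(x['position'])-uv))<40]
    return t[0]['region'].astype(np.uint8) if t else None
uvt=dict(vial=(352,191),tape=(277,275),carton=(402,280),tub=(166,269),round_dish=(277,275),square_dish=(398,278),oblong_dish=(172,270),handled_dish=(353,198),flat_plate=(226,195))
uvs=dict(vial=(298,179),tape=(313,251),carton=(375,191),tub=(232,309),round_dish=(313,252),square_dish=(376,196),oblong_dish=(234,322),handled_dish=(300,188),flat_plate=(222,244))
for n in uvt:
    out=[]
    for cn,uvd in(('top',uvt),('scene',uvs)):
        m=near(n,cn,uvd[n])
        if m is None: out.append('none'); continue
        k=max(cv2.findContours(m,cv2.RETR_EXTERNAL,cv2.CHAIN_APPROX_NONE)[0],key=cv2.contourArea)[:,0]
        z=dict(vial=.06,tape=.028,carton=.035,tub=.053,flat_plate=.003).get(n,.01)
        w=np.array([atz(C[cn],p,z)[:2] for p in k])*1000
        r=cv2.minAreaRect(w.astype(np.float32))
        c,rad=cv2.minEnclosingCircle(w.astype(np.float32))
        out.append((cn,np.round(r[0]).tolist(),np.round(r[1]).tolist(),round(r[2]),'circ',np.round(c).tolist(),round(rad)))
    print(n,*out,sep='\n  ')
E
python3 m.py
python3 - <<'E'
from h import *
a=cv2.imread('pics/top0.png')[130:320,130:430]; cv2.imwrite('pics/tc.png',cv2.resize(a,None,fx=2.6,fy=2.6,interpolation=cv2.INTER_CUBIC))
a=cv2.imread('pics/scene0.png')[150:370,190:420]; cv2.imwrite('pics/sc.png',cv2.resize(a,None,fx=2.6,fy=2.6,interpolation=cv2.INTER_CUBIC))
E
```

```text
vial
  ('top', [639.0, -105.0], [41.0, 46.0], 46, 'circ', [638.0, -105.0], 23)
  ('scene', [629.0, -91.0], [42.0, 121.0], 41, 'circ', [629.0, -90.0], 61)
tape
  ('top', [446.0, 65.0], [56.0, 54.0], 1, 'circ', [446.0, 67.0], 29)
  ('scene', [441.0, 74.0], [61.0, 81.0], 37, 'circ', [442.0, 75.0], 40)
carton
  ('top', [440.0, -221.0], [45.0, 62.0], 72, 'circ', [439.0, -222.0], 36)
  ('scene', [433.0, -205.0], [70.0, 88.0], 72, 'circ', [433.0, -206.0], 47)
tub
  ('top', [454.0, 321.0], [68.0, 66.0], 47, 'circ', [453.0, 320.0], 36)
  ('scene', [445.0, 331.0], [65.0, 87.0], 45, 'circ', [445.0, 331.0], 44)
round_dish
  ('top', [448.0, 61.0], [94.0, 97.0], 1, 'circ', [449.0, 61.0], 50)
  ('scene', [437.0, 72.0], [98.0, 92.0], 45, 'circ', [440.0, 67.0], 53)
square_dish
  ('top', [441.0, -223.0], [98.0, 100.0], 70, 'circ', [441.0, -224.0], 66)
  ('scene', [436.0, -219.0], [99.0, 100.0], 69, 'circ', [436.0, -216.0], 63)
oblong_dish
  ('top', [452.0, 322.0], [97.0, 150.0], 73, 'circ', [452.0, 321.0], 86)
  ('scene', [450.0, 328.0], [98.0, 156.0], 73, 'circ', [449.0, 328.0], 88)
handled_dish
  ('top', [619.0, -109.0], [99.0, 145.0], 87, 'circ', [616.0, -123.0], 77)
  ('scene', [623.0, -119.0], [137.0, 99.0], 52, 'circ', [616.0, -121.0], 76)
flat_plate
  ('top', [637.0, 195.0], [100.0, 100.0], 86, 'circ', [637.0, 194.0], 68)
  ('scene', [637.0, 196.0], [102.0, 99.0], 86, 'circ', [636.0, 197.0], 66)
```

View pics/tc.png

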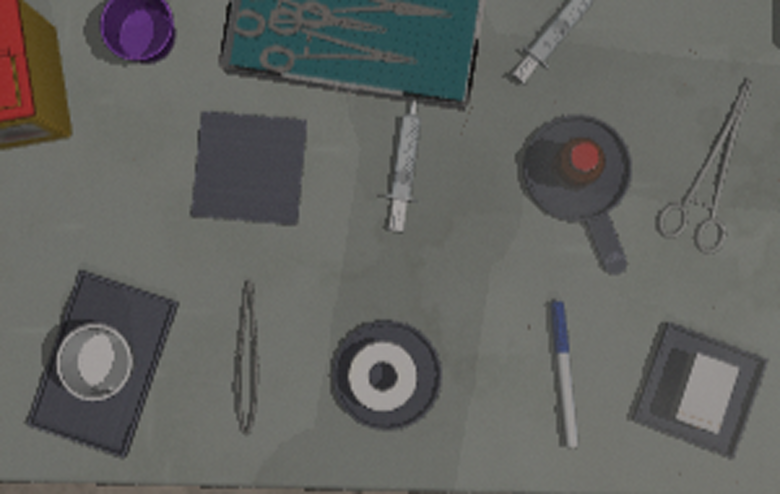

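View pics/sc.png

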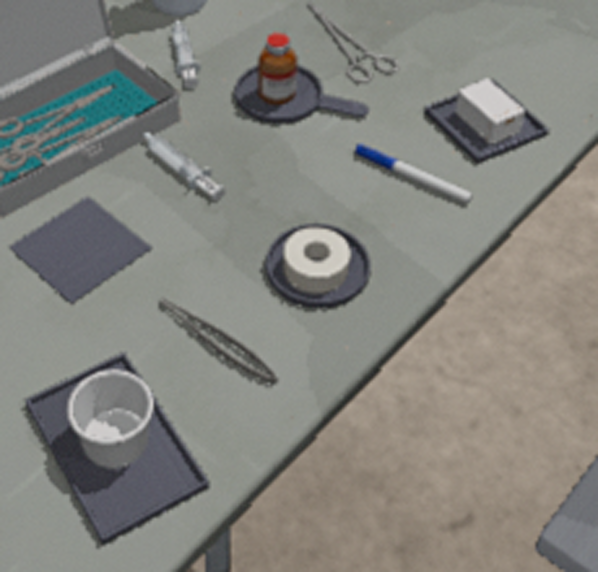

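The crops show the rims and tops clearly: vial cap at top (355,190) / scene (297,165), tub rim at (166.5,269) / (233,307), carton top at (403,281) / (378.5,189), tape hole at (277,275) / (312,246.5). I'll triangulate these together with the dish centres.

Run:
```python
from h import *
T,S=cam('top'),cam('scene')
P=dict(vialcap=((585,155),(278,40)),tape=((383,376),(318,251)),carton=((709,392),(490,102)),tub=((95,361),(111,408)),plate=((249,169),(80,248)),round=((386,375),(317,266)),handled=((575,168),(278,93)),square=((698,390),(485,119.5)),oblong=((102.5,363),(114.5,442)))
for n,(a,b) in P.items():
    a=np.array(a)/2.6+130; b=np.array(b)/2.6+[190,150]
    p=tri(T,a,S,b); print(n,np.round(p*1000,1),'res px',np.round(proj(T,p)-a,1),np.round(proj(S,p)-b,1))
# carton yaw from top crop white area corners
g=lambda u:atz(T,np.array(u)/2.6+130,.035)*1000
c=[g(u) for u in((697,352),(740,362),(720,433),(677,423))]; print(np.round(c,0)); 
for i in range(4):
    d=c[(i+1)%4]-c[i]; print(round(np.hypot(*d[:2])),round(np.degrees(np.arctan2(d[1],d[0]))))
s=robot.observe(); M=R.from_rotvec(s['tcp_rot']).as_matrix(); print(np.round(M,3),s['ee_pos'],s['q'])
```

```text
vialcap [ 644.  -110.3   74.9] res px [-0. -0.] [0. 0.]
tape [446.4  63.6  24.3] res px [-0. -0.] [0. 0.]
carton [ 440.1 -227.4   26.3] res px [-0.3 -0.4] [ 0.4 -0. ]
tub [454.6 321.1  44.3] res px [-0.2 -0.2] [0.3 0. ]
plate [636.3 195.4  -2.1] res px [-0.4 -0.4] [0.5 0. ]
round [447.1  61.7   0.7] res px [-0.2 -0.2] [0.3 0. ]
handled [ 641.9 -110.4    0.9] res px [-0.  -0.1] [0.1 0. ]
square [ 440.3 -222.7    4.1] res px [-0.1 -0.2] [ 0.2 -0. ]
oblong [451.9 324.6   1.3] res px [-0.2 -0.2] [0.3 0. ]
[[ 474. -216.   35.]
 [ 467. -254.   35.]
 [ 404. -236.   35.]
 [ 412. -198.   35.]]
39 -102
65 164
39 78
65 -16
[[ 0.951  0.308 -0.   ]
 [ 0.308 -0.951  0.   ]
 [-0.    -0.    -1.   ]] [ 0.19232111 -0.59465906  0.23125246] [ 1.21649557  0.41741602 -0.01028986  1.61359448  0.00469858  1.11069241
 -0.05298929]
```

step_arm:
  deltas: "20 55 0 0;20 55 0 0;20 55 0 0;20 55 0 0;35 30 0 0;35 30 0 0;35 30 0 0;35 30 0 0"
  grip: 1
  force: 25

```text
time: 3.05
ee_pos: [0.4134, -0.2536, 0.2315]
tcp_rot: [3.103, 0.489, 0.001]
force: [0.1, -0.4, -0.1]
opening: 1.003
gripper_force: 0.0
```

step_arm:
  deltas: "10 38 0 0;10 38 0 0;10 38 0 0;10 38 0 0;10 38 0 0;10 38 0 0;5 38 0 0;5 38 0 0"

```text
time: 4.05
ee_pos: [0.4824, 0.0506, 0.2314]
tcp_rot: [3.103, 0.489, 0.0]
force: [-0.0, 0.4, -0.4]
opening: 1.002
gripper_force: 0.0
```

step_arm:
  deltas: "-4 38 -10 0;-4 38 -10 0;-4 38 -10 0;-4 38 -10 0;-4 38 -10 0;-4 38 -10 0;-4 38 -10 0;0 4 -10 0"

```text
time: 5.05
ee_pos: [0.4534, 0.322, 0.151]
tcp_rot: [-3.101, -0.494, 0.0]
force: [-0.6, -0.2, 0.2]
opening: 1.001
gripper_force: 0.0
```

```bash
cat > w.py <<'E'
from h import *
import sys
# usage: w.py name uvless; prints trace centroid circle of thing in wrist at plane z
def wr(n,z):
    c=cam('wrist'); vision.read_camera('wrist')
    for t in spotter.trace(n,'wrist')[:3]:
        k=max(cv2.findContours(t['region'].astype(np.uint8),0,1)[0],key=cv2.contourArea)[:,0]
        w=(np.array([atz(c,p,z)[:2] for p in k])*1000).astype(np.float32)
        r=cv2.minAreaRect(w);q,rad=cv2.minEnclosingCircle(w)
        print(n,round(t['p'],2),'px',np.round(t['position']),'rect',np.round(r[0],1),np.round(r[1]),round(r[2]),'circ',np.round(q,1),round(rad))
if __name__=='__main__':
    for a in sys.argv[1:]:
        n,z=a.split(':'); wr(n,float(z))
    s=robot.observe(); print(np.round(s['ee_pos'],4),s['time'])
E
python3 w.py tub:0.053 oblong_dish:0.01; python3 -c "
from h import *
cv2.imwrite('pics/w1.png',vision.read_camera('wrist'))"
```

```text
tub 0.81 px [278. 212.] rect [452.3 322.1] [67. 67.] 46 circ [452.6 322.2] 34
oblong_dish 0.84 px [269. 169.] rect [450.2 324.9] [ 97. 151.] 73 circ [451.  325.6] 87
[0.4547 0.3184 0.1513] 5.25
```

View pics/w1.png

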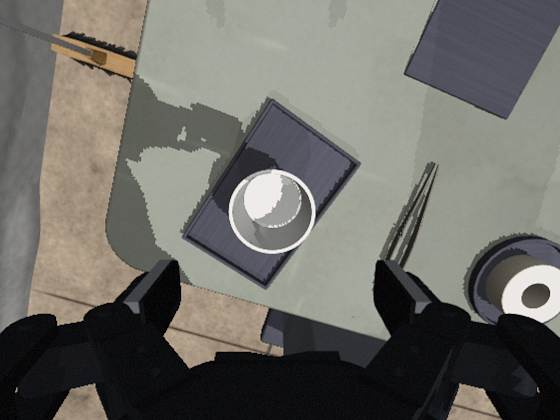

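The wrist view shows the tub centred at (272,211) in its dish. It measures 67 mm across at the rim height and is centred at (452.5,322), so the positions agree. Descending to grasp.

step_arm:
  deltas: "-1 1 -25 0;-1 1 -30 0;0 0 -30 0;0 0 -26 0;0 0 -15 0;0 0 -5 0;0 0 0 0;0 0 0 0"

```text
time: 6.3
ee_pos: [0.4528, 0.3216, 0.0211]
tcp_rot: [-3.103, -0.489, -0.002]
force: [0.0, -0.9, -0.9]
opening: 1.001
gripper_force: 0.0
```

step_arm:
  deltas: "0 0 0 0;0 0 0 0;0 0 0 0;0 0 0 0;0 0 0 0;0 0 0 0;0 0 0 0;0 0 0 0"
  grip: 0
  force: 25

```text
time: 7.3
ee_pos: [0.4526, 0.3216, 0.0211]
tcp_rot: [-3.103, -0.489, -0.001]
force: [-1.4, -2.5, 12.0]
opening: 0.765
gripper_force: 24.6
```

step_arm:
  deltas: "0 0 20 0;0 0 30 0;25 -15 20 0;40 -28 0 0;40 -28 0 0;40 -28 0 0;30 -21 0 0;8 -6 0 0"

```text
time: 8.3
ee_pos: [0.6371, 0.1933, 0.0913]
tcp_rot: [3.104, 0.485, 0.001]
force: [-0.2, -0.2, -0.7]
opening: 0.766
gripper_force: 27.8
```

step_arm:
  deltas: "0 0 -20 0;0 0 -25 0;0 0 -15 0;0 0 -6 0;0 0 -3 0;0 0 0 0;0 0 0 0;0 0 0 0"

```text
time: 9.3
ee_pos: [0.6355, 0.1953, 0.0216]
tcp_rot: [-3.103, -0.489, -0.001]
force: [-0.0, 0.0, 0.4]
opening: 0.766
gripper_force: 27.8
```

step_arm:
  deltas: "0 0 -1 0;0 0 0 0;0 0 0 0;0 0 0 0;0 0 30 0;0 0 40 0;0 0 40 0;-10 -30 0 0"
  grip: 1

```text
time: 10.3
ee_pos: [0.6265, 0.1679, 0.1336]
tcp_rot: [-3.101, -0.494, -0.008]
force: [0.3, -1.1, -1.2]
opening: 0.999
gripper_force: 0.0
```

step_arm:
  deltas: "-23 -48 0 -0.08;-23 -48 0 -0.08;-23 -48 0 -0.08;-23 -48 0 -0.08;-23 -48 0 -0.08;-23 -48 0 -0.08;-23 -48 0 -0.04;-25 -53 0 0"

```text
time: 11.3
ee_pos: [0.4387, -0.2249, 0.1306]
tcp_rot: [3.125, -0.325, 0.001]
force: [1.3, -0.4, 0.0]
opening: 1.0
gripper_force: 0.0
```

```bash
python3 w.py carton:0.035 square_dish:0.01; python3 -c "
from h import *
cv2.imwrite('pics/w2.png',vision.read_camera('wrist'))"
```

```text
carton 0.85 px [272. 209.] rect [ 439.6 -223.4] [41. 66.] 70 circ [ 439.5 -223.5] 37
square_dish 0.76 px [243. 190.] rect [ 439.6 -222.5] [96. 96.] 70 circ [ 439.5 -222.3] 66
[ 0.4389 -0.2245  0.1304] 11.5
```

View pics/w2.png

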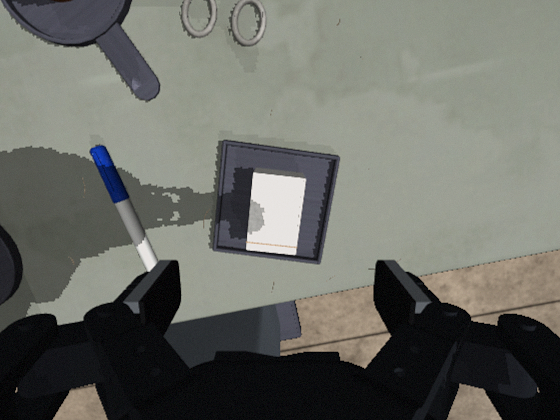

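The carton shows at (275,213), turned about 7° from the fingers. It is centred at (439.6,-223.4) with its short side along 70–71°. I'll turn -0.12 and descend.

step_arm:
  deltas: "1 1 -25 -0.06;0 0 -30 -0.06;0 0 -30 0;0 0 -20 0;0 0 -10 0;0 0 -4 0;0 0 0 0;0 0 0 0"

```text
time: 12.55
ee_pos: [0.4407, -0.2228, 0.0119]
tcp_rot: [3.099, -0.512, 0.001]
force: [-0.2, -0.3, 0.5]
opening: 1.003
gripper_force: 0.0
```

step_arm:
  deltas: "0 0 0 0;0 0 0 0;0 0 0 0;0 0 0 0;0 0 0 0;0 0 0 0;0 0 0 0;0 0 0 0"
  grip: 0

```text
time: 13.55
ee_pos: [0.4404, -0.2227, 0.0115]
tcp_rot: [3.1, -0.512, 0.0]
force: [-1.3, 1.7, 6.2]
opening: 0.461
gripper_force: 25.4
```

step_arm:
  deltas: "0 0 20 0;0 0 30 0;2 20 30 0;8 45 0 0;8 50 0 0;8 50 0 0;8 50 0 0;4 50 0 0"

```text
time: 14.55
ee_pos: [0.4785, 0.0439, 0.0913]
tcp_rot: [-3.099, 0.512, -0.0]
force: [0.6, 1.1, -0.5]
opening: 0.462
gripper_force: 25.8
```

```bash
python3 -c "
from h import *
s=robot.observe();print(np.round(s['q'],2),s['ee_pos'],s['opening'])"
```

```text
[ 0.2   0.39 -0.41  2.07  0.23  0.72 -2.26] [0.47847775 0.04394835 0.09134455] 0.4624555117121924
```

step_arm:
  deltas: "-3 40 0 0.08;-4 40 0 0.08;-4 40 0 0.08;-4 40 0 0.08;-4 40 0 0.08;-4 40 0 0.08;-4 35 0 0.06;-1 6 0 0.04"

```text
time: 15.55
ee_pos: [0.4494, 0.3256, 0.0912]
tcp_rot: [-3.115, -0.403, 0.001]
force: [0.3, 0.5, -0.9]
opening: 0.46
gripper_force: 25.7
```

step_arm:
  deltas: "0 0 -30 0;0 0 -30 0;0 0 -12 0;0 0 -5 0;0 0 -2 0;0 0 0 0;0 0 0 0;0 0 0 0"

```text
time: 16.55
ee_pos: [0.4505, 0.3234, 0.0126]
tcp_rot: [-3.116, -0.396, -0.001]
force: [0.0, -0.0, 0.0]
opening: 0.464
gripper_force: 25.8
```

step_arm:
  deltas: "0 0 -1 0;0 0 0 0;0 0 0 0;0 0 0 0;0 0 30 0;0 0 40 0;0 0 40 0;0 -20 10 0"
  grip: 1

```text
time: 17.55
ee_pos: [0.4508, 0.3049, 0.1337]
tcp_rot: [-3.114, -0.398, -0.005]
force: [0.8, 0.1, -0.9]
opening: 1.0
gripper_force: 0.0
```

step_arm:
  deltas: "5 -40 0 0.04;5 -40 0 0.04;5 -40 0 0.04;0 -40 0 0.04;-5 -40 0 0.04;-5 -30 0 0;-5 -10 0 0;-4 0 0 0"
  grip: 0.87

```text
time: 18.55
ee_pos: [0.4461, 0.0635, 0.1313]
tcp_rot: [-3.062, -0.704, -0.0]
force: [-0.7, 0.6, 0.8]
opening: 0.873
gripper_force: 0.0
```

```bash
python3 w.py tape:0.028 round_dish:0.01; python3 -c "
from h import *
cv2.imwrite('pics/w3.png',vision.read_camera('wrist'))"
```

```text
tape 0.91 px [271. 215.] rect [446.5  66.5] [63. 61.] 40 circ [446.3  66.2] 32
round_dish 0.67 px [281. 201.] rect [446.3  62.3] [97. 99.] 26 circ [446.1  61.9] 50
[0.4464 0.0644 0.1314] 18.75
```

View pics/w3.png

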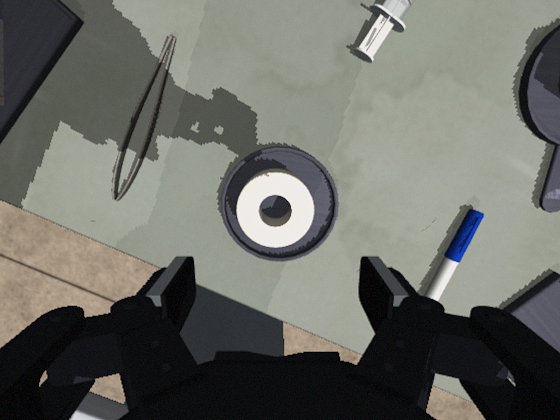

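The tape ring is at (276,209), centred at (446.4,66), with a measured diameter of 62–64 mm at z=28. I'll descend with the tips kept above the dish rim.

step_arm:
  deltas: "0 1 -25 0;0 1 -35 0;0 0 -30 0;0 0 -20 0;0 0 -9 0;0 0 -4 0;0 0 0 0;0 0 0 0"

```text
time: 19.8
ee_pos: [0.4467, 0.0653, 0.0088]
tcp_rot: [3.061, 0.705, 0.001]
force: [0.0, 0.3, -0.1]
opening: 0.869
gripper_force: 0.0
```

step_arm:
  deltas: "0 0 0 0;0 0 0 0;0 0 0 0;0 0 0 0;0 0 0 0;0 0 0 0;0 0 0 0;0 0 0 0"
  grip: 0

```text
time: 20.8
ee_pos: [0.4467, 0.0653, 0.0089]
tcp_rot: [3.061, 0.705, 0.001]
force: [-2.9, -0.9, 12.0]
opening: 0.706
gripper_force: 24.3
```

step_arm:
  deltas: "0 0 15 0;0 0 25 0;3 -25 30 0;3 -45 0 0;0 -50 0 0;-3 -50 0 0;-5 -50 0 0;-5 -50 0 0"

```text
time: 21.8
ee_pos: [0.4391, -0.2063, 0.0793]
tcp_rot: [3.061, 0.705, 0.001]
force: [0.3, 0.4, -1.2]
opening: 0.705
gripper_force: 27.9
```

step_arm:
  deltas: "0 -18 -10 0;0 0 -20 0;0 0 -20 0;0 0 -12 0;0 0 -5 0;0 0 -2 0;0 0 0 0;0 0 0 0"

```text
time: 22.8
ee_pos: [0.4395, -0.2228, 0.0096]
tcp_rot: [3.061, 0.705, 0.0]
force: [0.7, -0.3, -0.1]
opening: 0.704
gripper_force: 27.9
```

step_arm:
  deltas: "0 0 -1 0;0 0 0 0;0 0 0 0;0 0 0 0;0 0 30 0;0 0 45 0;0 0 45 0;0 0 30 0"
  grip: 0.9

```text
time: 23.8
ee_pos: [0.4396, -0.2228, 0.1603]
tcp_rot: [3.06, 0.705, 0.002]
force: [-0.8, -0.6, 0.3]
opening: 0.9
gripper_force: 0.0
```

step_arm:
  deltas: "30 16 0 0;35 20 0 0;35 20 0 0;35 20 0 0;35 20 0 0;25 14 0 0;8 3 0 0;0 0 0 0"
  grip: 1

```text
time: 24.8
ee_pos: [0.6421, -0.1098, 0.1579]
tcp_rot: [-3.061, -0.705, 0.001]
force: [-0.6, -1.0, 0.2]
opening: 1.002
gripper_force: 0.0
```

```bash
python3 w.py vial:0.07 handled_dish:0.01; python3 -c "
from h import *
c=cam('wrist');im=vision.read_camera('wrist')
h=cv2.cvtColor(im,cv2.COLOR_BGR2HSV);m=((h[...,0]<8)|(h[...,0]>172))&(h[...,1]>150)&(h[...,2]>110)
v,u=np.nonzero(m);print('cap',u.mean(),v.mean(),len(u),np.round(atz(c,(np.median(u),np.median(v)),.08)*1000,1))
cv2.imwrite('pics/w4.png',im)"
```

```text
vial 0.6 px [275. 207.] rect [ 647.3 -104.7] [45. 39.] 26 circ [ 647.7 -105.4] 23
handled_dish 0.59 px [296. 188.] rect [ 617.2 -109.2] [ 99. 145.] 87 circ [ 615.1 -119.8] 77
[ 0.6417 -0.1106  0.1584] 25.0
cap 272.82054176072234 218.06772009029345 886 [ 641.2 -108.    80. ]
```

View pics/w4.png

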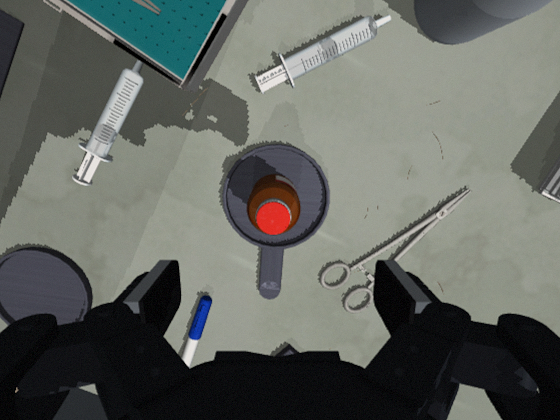

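The vial cap is at (273,218), centred at (641,-108). The dish ring is at (276,194). Descending onto the vial body.

step_arm:
  deltas: "0 1 -25 0;0 1 -35 0;0 0 -35 0;0 0 -25 0;0 0 -13 0;0 0 -5 0;0 0 0 0;0 0 0 0"

```text
time: 26.05
ee_pos: [0.6428, -0.1078, 0.0212]
tcp_rot: [3.061, 0.705, 0.002]
force: [-0.8, -0.2, 0.3]
opening: 1.0
gripper_force: 0.0
```

step_arm:
  deltas: "0 0 0 0;0 0 0 0;0 0 0 0;0 0 0 0;0 0 0 0;0 0 0 0;0 0 0 0;0 0 0 0"
  grip: 0

```text
time: 27.05
ee_pos: [0.6424, -0.1077, 0.0205]
tcp_rot: [3.061, 0.705, 0.0]
force: [-1.7, 0.7, 5.3]
opening: 0.498
gripper_force: 25.0
```

Run:
```python
from h import *
# handled ring centre from saved w4 picture, taken at this pose
s=robot.observe();print(s['ee_pos'],s['opening'],s['gripper_force'])
i=vision.camera_info('wrist');T=np.array(i['tool_from_camera']);Rt=R.from_rotvec([-3.061,-.705,.001]).as_matrix()
c=dict(f=210/np.tan(np.radians(i['fov_y'])/2),cx=i['cx'],cy=i['cy'],M=Rt@T[:3,:3],p=Rt@T[:3,3]+[.6417,-.1106,.1584])
print(np.round([atz(c,u,.01)*1000 for u in((276.5,194),(224,196),(329,196),(278,142),(272,247))],1))
```

```text
[ 0.64242765 -0.10766016  0.02054677] 0.49824194566799046 25.025340020656586
[[ 644.8 -108.9   10. ]
 [ 622.   -66.1   10. ]
 [ 664.3 -153.4   10. ]
 [ 687.6  -89.6   10. ]
 [ 596.  -127.8   10. ]]
```

step_arm:
  deltas: "0 0 15 0;0 0 25 0;-15 15 20 0;-33 28 0 0;-38 33 0 0;-38 33 0 0;-38 33 0 0;-25 21 0 0"

```text
time: 28.05
ee_pos: [0.4539, 0.0566, 0.081]
tcp_rot: [3.06, 0.707, 0.001]
force: [0.5, 0.7, -0.4]
opening: 0.497
gripper_force: 25.6
```

step_arm:
  deltas: "-9 7 0 0;0 0 -15 0;0 0 -20 0;0 0 -15 0;0 0 -7 0;0 0 -3 0;0 0 0 0;0 0 0 0"

```text
time: 29.05
ee_pos: [0.4466, 0.0623, 0.0205]
tcp_rot: [3.061, 0.705, 0.001]
force: [-0.5, -0.7, -1.5]
opening: 0.495
gripper_force: 25.5
```

step_arm:
  deltas: "0 0 0 0;0 0 0 0;0 0 0 0;0 0 0 0;0 0 25 0;0 0 40 0;0 0 40 0;0 0 25 0"
  grip: 1

```text
time: 30.05
ee_pos: [0.4466, 0.0624, 0.152]
tcp_rot: [3.061, 0.705, 0.002]
force: [0.4, 0.6, -1.3]
opening: 0.996
gripper_force: 0.0
```

step_arm:
  deltas: "30 20 0 0;35 25 0 0;35 25 0 0;35 25 0 0;35 25 0 0;19 13 0 0;0 0 0 0;0 0 0 0"

```text
time: 31.05
ee_pos: [0.6348, 0.195, 0.15]
tcp_rot: [3.061, 0.705, -0.001]
force: [0.8, -0.4, 0.1]
opening: 0.999
gripper_force: 0.0
```

```bash
python3 w.py tub:0.053 flat_plate:0.003; python3 -c "
from h import *
cv2.imwrite('pics/w5.png',vision.read_camera('wrist'))"
```

```text
tub 0.83 px [223.  17.] rect [737.  285.4] [25. 62.] 26 circ [747.9 290.7] 31
tub 0.61 px [277. 209.] rect [635.4 195.4] [67. 67.] 12 circ [635.5 195.3] 34
flat_plate 0.88 px [267. 166.] rect [635.5 195.8] [100. 100.] 86 circ [635.7 195.9] 69
[0.6351 0.1948 0.1505] 31.25
```

View pics/w5.png

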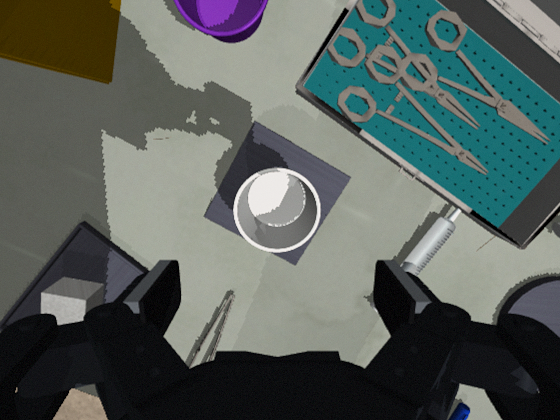

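The white tub stands upright on the plate at (277,209), centred at (635.5,195.3). The purple decoy is up at (222,15), clear of the gripper. Picking the tub up again.

step_arm:
  deltas: "0 0 -25 0;0 0 -35 0;0 0 -30 0;0 0 -22 0;0 0 -13 0;0 0 -4 0;0 0 0 0;0 0 0 0"

```text
time: 32.3
ee_pos: [0.6358, 0.1955, 0.0221]
tcp_rot: [-3.061, -0.705, -0.002]
force: [-0.6, 0.7, 0.3]
opening: 0.999
gripper_force: 0.0
```

step_arm:
  deltas: "0 0 0 0;0 0 0 0;0 0 0 0;0 0 0 0;0 0 0 0;0 0 0 0;0 0 0 0;0 0 0 0"
  grip: 0

```text
time: 33.3
ee_pos: [0.6357, 0.1954, 0.0222]
tcp_rot: [3.061, 0.705, 0.001]
force: [-2.8, -1.9, 9.1]
opening: 0.766
gripper_force: 26.0
```

step_arm:
  deltas: "0 0 20 0;0 0 30 0;0 -20 20 0;1 -45 0 0;1 -55 0 0;1 -55 0 0;1 -55 0 0;1 -50 0 0"

```text
time: 34.3
ee_pos: [0.6405, -0.0869, 0.0928]
tcp_rot: [3.061, 0.704, 0.002]
force: [0.3, -0.4, -0.5]
opening: 0.765
gripper_force: 27.8
```

step_arm:
  deltas: "2 -23 0 0;0 0 -20 0;0 0 -25 0;0 0 -15 0;0 0 -7 0;0 0 -3 0;0 0 -1 0;0 0 0 0"

```text
time: 35.3
ee_pos: [0.6428, -0.1068, 0.022]
tcp_rot: [3.061, 0.706, 0.001]
force: [-8.8, 3.2, 17.1]
opening: 0.766
gripper_force: 29.0
```

step_arm:
  deltas: "0 0 0 0;0 0 0 0;0 0 0 0;0 0 0 0;0 0 30 0;0 0 40 0;0 0 40 0;-20 0 20 0"
  grip: 1

```text
time: 36.3
ee_pos: [0.6234, -0.1074, 0.1524]
tcp_rot: [3.061, 0.705, 0.004]
force: [-0.2, 0.1, -0.5]
opening: 0.999
gripper_force: 0.0
```

step_arm:
  deltas: "-30 -30 20 0;-30 -35 20 0;-30 -35 0 0;-30 -35 0 0;-30 -35 0 0;-40 -35 0 0;-40 -35 0 0;-30 -30 0 0"

```text
time: 37.3
ee_pos: [0.3605, -0.379, 0.1904]
tcp_rot: [3.061, 0.703, -0.001]
force: [1.3, 0.1, -0.7]
opening: 0.994
gripper_force: 0.0
```

```bash
sed -i "/^for n in uvt/i uvt.update(vial=(277,275),tape=(398,280),carton=(169,270),tub=(351,194)); uvs.update(vial=(312,245),tape=(378,190),carton=(234,312),tub=(297,180))" m.py; python3 m.py
python3 - <<'E'
from h import *
a=vision.read_camera('top')[130:320,130:430]; cv2.imwrite('pics/tc2.png',cv2.resize(a,None,fx=2.6,fy=2.6,interpolation=cv2.INTER_CUBIC))
a=vision.read_camera('scene')[150:370,190:420]; cv2.imwrite('pics/sc2.png',cv2.resize(a,None,fx=2.6,fy=2.6,interpolation=cv2.INTER_CUBIC))
E
```

```text
vial
  ('top', [447.0, 61.0], [41.0, 41.0], 1, 'circ', [447.0, 61.0], 21)
  ('scene', [436.0, 76.0], [41.0, 97.0], 34, 'circ', [438.0, 78.0], 49)
tape
  ('top', [441.0, -223.0], [63.0, 58.0], 64, 'circ', [440.0, -222.0], 33)
  ('scene', [435.0, -209.0], [62.0, 88.0], 25, 'circ', [435.0, -209.0], 44)
carton
  ('top', [450.0, 318.0], [63.0, 47.0], 13, 'circ', [450.0, 317.0], 36)
  ('scene', [443.0, 329.0], [74.0, 54.0], 15, 'circ', [443.0, 328.0], 42)
tub
  ('top', [643.0, -108.0], [67.0, 65.0], 64, 'circ', [644.0, -107.0], 34)
  ('scene', [626.0, -86.0], [63.0, 112.0], 41, 'circ', [626.0, -87.0], 58)
round_dish
  ('top', [445.0, 60.0], [94.0, 95.0], 1, 'circ', [447.0, 60.0], 50)
  ('scene', [443.0, 69.0], [99.0, 97.0], 34, 'circ', [446.0, 66.0], 53)
square_dish
  ('top', [441.0, -222.0], [99.0, 98.0], 70, 'circ', [441.0, -222.0], 66)
  ('scene', [437.0, -219.0], [98.0, 102.0], 69, 'circ', [438.0, -216.0], 65)
oblong_dish
  ('top', [453.0, 323.0], [99.0, 152.0], 73, 'circ', [452.0, 323.0], 87)
  ('scene', [451.0, 326.0], [99.0, 157.0], 73, 'circ', [451.0, 327.0], 89)
handled_dish
  ('top', [620.0, -109.0], [99.0, 142.0], 87, 'circ', [617.0, -121.0], 76)
  ('scene', [612.0, -113.0], [143.0, 83.0], 45, 'circ', [615.0, -119.0], 75)
flat_plate
  ('top', [636.0, 195.0], [101.0, 102.0], 85, 'circ', [635.0, 194.0], 67)
  ('scene', [638.0, 197.0], [105.0, 106.0], 87, 'circ', [637.0, 197.0], 68)
```

View pics/tc2.png

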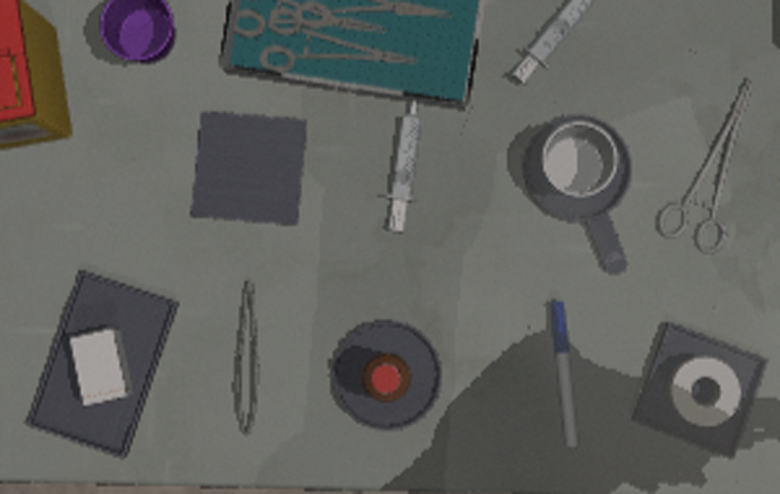

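View pics/sc2.png

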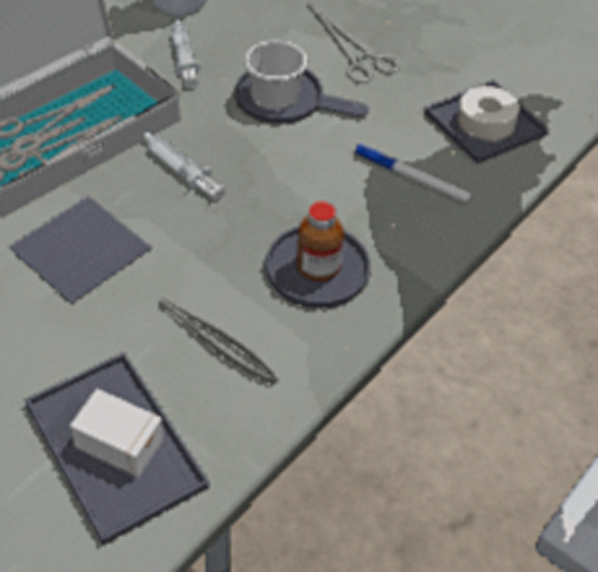

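Both views show the vial upright in the round dish (386,378), the tape flat in the square dish (706,391), the carton flat in the oblong dish (99,366) and the tub in the handled dish (580,160). All are within about 6 mm of centre, and the arm is clear.

```bash
python3 -c "
from bench import robot
print(robot.finish_job())"
```

```text
the job is handed in; nothing more can be done
None
```

The job is handed in: the vial, tape roll, carton and tub are each upright in their own dish, within about 6 mm of centre by my last camera check. It took about 37 s of the 128 s; the hand-in gave no verdict.

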